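# Cock and trip the toy impact rig

## Task

Give the wooden toy arch in the impact rig its test blow: swing the striker back by its black handle, away from the arch, until the sear catches its pin and holds it cocked, and let go; then trip the trigger by its post so that the striker swings round and knocks the arch along its tray. Feel your way: never load the handle or the trigger post with more than 25 N, do not touch the arch in the tray yourself, and leave the other toys where they lie.

Things in the scene. Friction and masses are not known exactly. Their poses are not given: they have to be found in the camera images.
- rig: the fixed impact rig on a 12 mm aluminium plate. Origin: on the upright pivot axis of the striker, at bench height (z 0). Axes: x ahead, y along the striker at rest, z up. The arch's tray (walls 20 to 30 mm above the plate, 50 mm rubber end block) runs along -x from the hammer: x from -0.24 to -0.04, y from 0.15 to 0.26
- striker (a joint): striker angle about the pivot, rad: 0 at rest, growing as the arm swings towards rig +x, clockwise from above (cocking). Centring spring: 12 N at the handle per rad. The sear catches at 0.57 to 0.97, set differently each time and not reported; 0.03 to 0.05 rad later a rubber buffer adds 3 to 7 N per mm at the handle: by then it is caught. Let go too early, it flies back onto the arch
- handle (a point): the striker's upright black round handle, 16 mm in diameter, z 0.059 to 0.125; the point is on its axis at z 0.095, 130 mm from the pivot. The striker is a flat steel bar 20 mm wide (top at z 0.059) with a dark steel hammer block 40 x 40 x 44 mm at its end, 200 mm from the pivot
- trigger_post (a point): upright steel post, 14 mm diameter, z 0.032 to 0.092, point on its axis at z 0.072; at rest at rig x -0.132, y -0.055. Push it towards rig -y (it turns about an upright pivot at rig x -0.062, y -0.055; light spring and sear friction, 5 to 12 N): the sear lets go after 7 to 11 mm, hard stop at 24 mm. It springs back. Clear of the striker's swing
- sample_mid (a point): centre of the plain wooden toy arch in the tray: 80 mm long (legs apart along the tray), 40 mm wide, 48 mm high, standing on the plate, top at z 0.06; about 90 g. A few cm in front of the hammer block
- arch_tall_mid (a point): bystander on the bench: a larger toy arch, 110 mm long, 35 mm wide, 63 mm high; the point is half-way up at its centre
- arch_low_mid (a point): bystander on the bench: a small toy arch, 68 mm long, 35 mm wide, 42 mm high; the point is half-way up at its centre
- bat_mid (a point): bystander on the bench: a flat toy bat lying down, 240 mm long, blade 150 mm across, 20 mm high; the point is near where handle and blade meet, 10 mm up
Mind the look-alikes: they are no part of the job. Of the things like the part that bears sample_mid, leave any that is blue, pink or yellow; of the rest the larger one is meant.

How it is judged:
By the outcome, as a careful person would: the job done as asked, in the order asked, and still so for the second after the job is handed in, with the robot touching nothing.
It also fails if it takes over 72 s, if anything falls off the work surface, if the arm or the gripper's body presses on something with over 40 N, if the wrist force passes 120 N, or if a joint passes its speed limit or range.

## Robot

A 6-joint arm with a two-finger parallel gripper is mounted at the origin on the work surface. World frame = base frame: x ahead of the robot, y to its left, z up, the work surface at z = 0. Lengths are in m, angles in degrees, forces in N, time in s.
With the tool pointing down it reaches from about 0.35 to 0.875 m from the base axis. Payload 4.2 kg.
Tool frame: the origin (TCP) lies at the very end of the fingers, on their centre line; the grasp point (between the pads) lies 19 mm behind it; z points along the fingers, y is the line along which they close (so a half turn about z gives the same grasp; the last joint's range is limited). The gripper opens to 87 mm and grips with 3 to 60 N. Pads are 19 mm wide; open, the fingers measure 117 mm over their backs; the gripper's body (75 mm by 190 mm) begins 51 mm behind the grasp point.
Start: joints at [-55.371, 22.042, 0.453, 0, -68.411, -14.817], TCP at [0.212, -0.588, 0.223] pointing down, gripper open.
Joint ranges: [-179.83, 179.83], [-69.29, 118.12], [-61.27, 80.66], [-181.25, 117.63], [-171.15, -9.14], [-177.46, 177.46]. Speed limits (degrees/s): [159.86, 159.86, 180, 180, 180, 180].

## Interface

Orientations are given as a 3x3 rotation matrix whose columns are the frame's x, y, z axes.
In Python, from station import monitor, cams, ticket gives the robot as it stands.
- The arm moves only by the tool drive_tool, never from a script. Its argument "moves" is a list of rows, each an object with "delta_pos": the shift along the tool's x, y, z in mm, a list of three; "turn": the turn about the tool's z in rad; "claw": the opening, from 0 (shut) to 1 (fully open). A call has 1 to 12 rows; each row shifts and turns the commanded pose from where the row before left it, along the tool's axes as they then stand; what a row does not reach is not made up. A row lasts 1/8 s, in which the tool goes at most 62.5 mm and 10.7 degrees, less where a joint would pass 70% of its speed; a pose out of reach is approached as far as the arm can. A call is refused whole if a number of a shift passes 62.5 or a number of a turn 0.188, either way. A call with a gripper value outside its range is refused whole. The fingers move at their own pace and stop on an object; the grip force is fixed at half the most. Time passes only in rows, so rows that do not move let the fingers close. It gives the time, the measured TCP pose, the force, the opening and the grip force at its end, in the units of the state.
- monitor.sense(): the state, without advancing time (a new reading comes with each control period).
- cams.capture(name): name is "scene" or "side" or "wrist"; returns a dict with "color" (400x640x3 uint8, red, green, blue), "range_z" (400x640 float32, m along the optical axis (not along the pixel's ray), 0 where there is no reading), "vertical_fov" (degrees; the focal length in pixels is half the picture's height over the tangent of half this angle, whatever the lens; pixels are square), "cx", "cy" (the principal point, pixels), "extrinsics" (4x4, takes a point from camera to world coordinates). Camera axes: x right, y down, z forward; pixel columns grow to the right and rows downward; lengths in m; the calibration is good to about 2 mm. The wrist camera is an equidistant fisheye: a pixel r from the principal point sees the ray r / f radians off the axis. A picture is of the moment at which its call begins.
- ticket.finish_job(): hands the job in; it is judged then, once.
The state is a dict: "time_s": time; "joints": joint angles; "joint_velocities": joint speeds; "effort": joint torques, N m; "tcp_pos": TCP position; "ee_rot": TCP orientation; "wrist_force": force on the tool from outside, world axes, zero at the start; "moment": the same for the moment, N m; "gripper_width": opening from 0.0 (shut) to 1.0 (fully open); "gripper_force": force on a finger pad.
Only numpy, scipy, OpenCV 4.12 (cv2) and the standard library are available. Lean on these libraries where they do the work, as an engineer would, in place of code of your own. Each camera call takes 0.05 s, during which the arm holds its last target. There are 200 camera calls.

## Working session

There is one attempt and no reset: what is moved stays moved. The work goes in short steps, Python scripts to look and compute and a tool call to move; the robot and the scene stay as the last step left them, time stands still between calls to the robot, and variables do not carry over. Pictures are saved under pics/ and viewed, at most 10 in all, crops included, and the job is handed in when it is done.

Besides the shell and the picture viewer there is one more tool, called after "Request:" by a JSON object that holds its "api" and its "payload". drive_tool: Moves the arm, as the interface text tells. Its arguments: {"type":"object","properties":{"moves":{"type":"array","items":{"type":"object","properties":{"delta_pos":{"type":"array","items":{"type":"number"}},"turn":{"type":"number"},"claw":{"type":"number"}}}}},"required":["moves"]}

```bash
mkdir -p pics
cat > h.py <<'E'
import numpy as np, cv2, pickle
from station import monitor, cams, ticket
def cap(n,fn=None):
    c=cams.capture(n); pickle.dump(c,open(f'{n}.pkl','wb'))
    if fn: cv2.imwrite('pics/'+fn,c['color'][:,:,::-1])
    return c
def load(n): return pickle.load(open(f'{n}.pkl','rb'))
def ray(c,u,v):
    f=200/np.tan(np.radians(c['vertical_fov'])/2)
    d=np.array([(u-c['cx'])/f,(v-c['cy'])/f,1.]); E=np.array(c['extrinsics'])
    return E[:3,3],E[:3,:3]@d
def onz(c,u,v,z):
    o,d=ray(c,u,v); return o+d*(z-o[2])/d[2]
def cloud(c):
    v,u=np.mgrid[0:400,0:640]; f=200/np.tan(np.radians(c['vertical_fov'])/2); Z=c['range_z']
    P=np.stack([(u-c['cx'])/f*Z,(v-c['cy'])/f*Z,Z],-1); E=np.array(c['extrinsics'])
    return P@E[:3,:3].T+E[:3,3]
E
python3 - <<'E'
from h import *
a=cap('scene','s1.png');b=cap('side','d1.png')
for c in(a,b):print(c['vertical_fov'],c['cx'],c['cy'],np.round(c['extrinsics'],3).tolist())
print(monitor.sense())
E
```

```text
48.54276254208695 309.70642360358386 195.40135313259572 [[0.577, 0.664, -0.476, 1.199], [0.817, -0.462, 0.346, -0.404], [0.01, -0.588, -0.809, 1.159], [0.0, 0.0, 0.0, 1.0]]
48.47551643829422 316.35058343828877 202.6724741130303 [[-0.999, -0.028, 0.042, 0.51], [-0.051, 0.522, -0.852, 0.937], [0.001, -0.853, -0.522, 0.647], [0.0, 0.0, 0.0, 1.0]]
{'time_s': 0.1, 'joints': array([-5.53702007e+01,  2.20866457e+01,  3.88221681e-01, -2.55419917e-02,
       -6.84119058e+01, -1.48172852e+01]), 'joint_velocities': array([-0.05025462, -0.05130585,  0.21203133,  0.09684074,  0.00613937,
        0.02048884]), 'effort': array([-2.40032359e-04, -3.91688633e+01,  1.87936163e+01,  4.23190489e+00,
        1.34873684e-02, -7.30402780e-05]), 'tcp_pos': array([ 0.21168196, -0.5874892 ,  0.22156955]), 'ee_rot': array([[-9.40862444e-01, -3.38787979e-01, -7.53170431e-04],
       [-3.38788804e-01,  9.40860688e-01,  1.82000999e-03],
       [ 9.20309421e-05,  1.96754476e-03, -9.99998060e-01]]), 'wrist_force': array([-0.37349467,  0.09544576, -0.39620015]), 'moment': array([ 0.00034138, -0.07175151, -0.00176821]), 'gripper_force': 0.0, 'gripper_width': 0.9990134240125619}
```

View pics/s1.png

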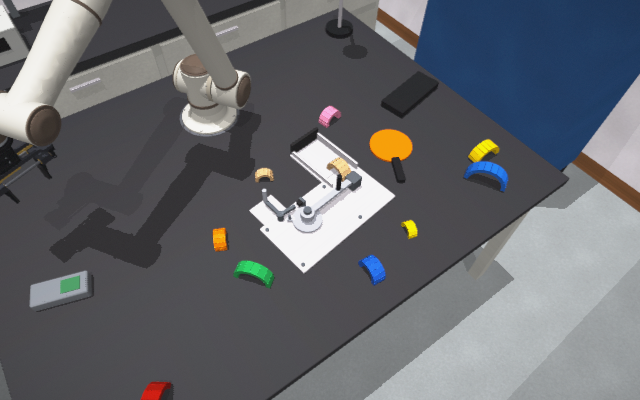

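View pics/d1.png

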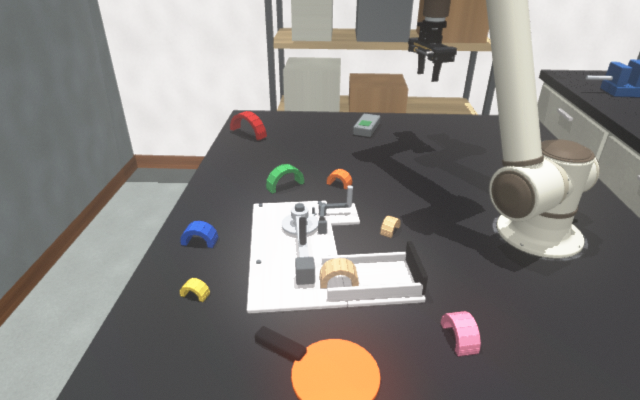

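The scene shows the rig, with the pivot at about (307,212), black handle at (339,182), hammer at (354,181) and trigger post at (265,197). There are two plain wooden arches: one in the tray at (339,167) and a smaller one on the bench at (264,175). The tray arch fits, being larger, in the tray and not blue, pink or yellow. I'll confirm it in a crop.

Run:
```python
from h import *
a=load('scene')['color'];b=load('side')['color']
A=cv2.resize(a[120:275,240:405],None,fx=3.6,fy=3.6,interpolation=2)
cv2.imwrite('pics/s2.png',A[:,:,::-1])
B=cv2.resize(b[170:310,235:435],None,fx=4,fy=4,interpolation=2)
cv2.imwrite('pics/d2.png',B[:,:,::-1])
```

```text
(no output)
```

View pics/s2.png

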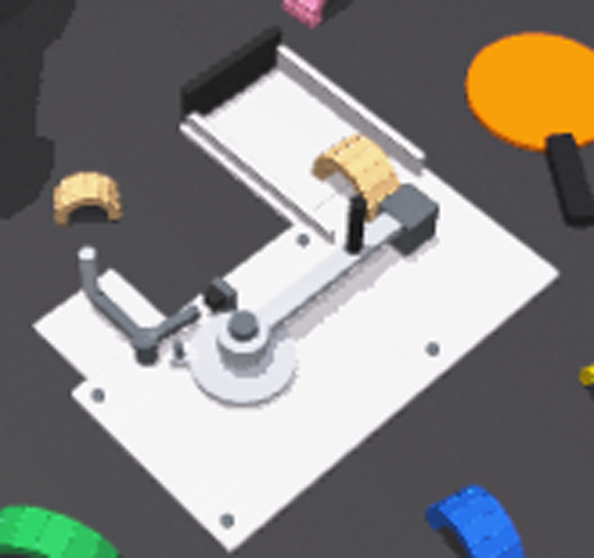

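View pics/d2.png

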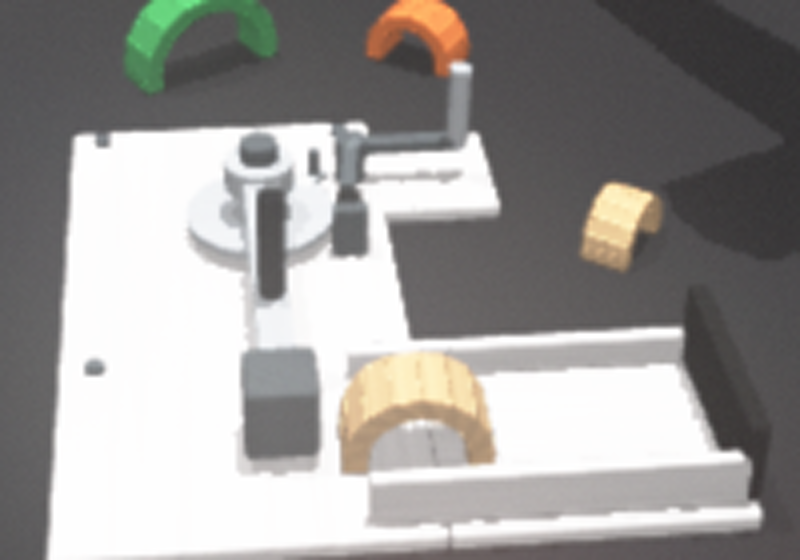

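The crops confirm the tray arch is the sample. Handle tops are at scene (339,176) and side (302,218), and post tops at scene (264,191) and side (350,187). Next I'll triangulate them.

Run:
```python
from h import *
a=load('scene');b=load('side')
def tri(p,q):
    o1,d1=ray(a,*p);o2,d2=ray(b,*q)
    s=np.linalg.lstsq(np.c_[d1,-d2],o2-o1,rcond=None)[0]
    x,y=o1+d1*s[0],o2+d2*s[1];return (x+y)/2,np.linalg.norm(x-y)
for n,p,q,z in [('handle',(338.9,176),(302.5,218),.125),('post',(264.4,190.8),(350,187.3),.092),('pivot',(307.5,209.4),(299.75,206),None)]:
    t,e=tri(p,q);print(n,t.round(4),round(e,4)); 
    if z: print(onz(a,*p,z).round(4),onz(b,*q,z).round(4))
# plate mask -> min area rects
for c in (a,b):
    P=cloud(c);m=(abs(P[...,2]-.012)<.006)&(c['color'].min(2)>190)
    pts=P[m][:,:2].astype(np.float32);print(cv2.minAreaRect(pts),m.sum())
# hammer/handle clouds
for c in(a,b):
    P=cloud(c)
    m=(P[...,2]>.065)&(P[...,2]<.2)&(P[...,0]>.3)&(P[...,0]<.8)&(P[...,1]>-.4)&(P[...,1]<.4)
    n,l,s,cc=cv2.connectedComponentsWithStats(m.astype(np.uint8))
    for i in range(1,n):
        if s[i,4]>5:print(cc[i].round(1),s[i,4],P[l==i].mean(0).round(4),P[l==i].max(0).round(3))
```

```text
handle [0.5802 0.151  0.1244] 0.0027
[0.582  0.1509 0.125 ] [0.579  0.1508 0.125 ]
post [ 0.4757 -0.0484  0.0892] 0.0041
[ 0.4799 -0.0492  0.092 ] [ 0.4741 -0.0458  0.092 ]
pivot [0.5976 0.0245 0.075 ] 0.0031
((0.3084416389465332, 0.05840763449668884), (0.8062561750411987, 0.40058600902557373), 7.9060258865356445) 6536
((0.3700294494628906, -0.7324068546295166), (2.0901594161987305, 3.0428836345672607), 89.91378784179688) 9745
[338.3 181.7] 80 [0.5844 0.1486 0.1013] [0.59  0.158 0.128]
[263.8 192.6] 36 [ 0.4785 -0.0511  0.0826] [ 0.484 -0.044  0.095]
[306.5 211. ] 87 [0.601  0.0199 0.0725] [0.622 0.036 0.082]
[281.5 166.1] 10 [ 0.6683 -0.2058  0.066 ] [ 0.673 -0.196  0.067]
[349.6 191. ] 65 [ 0.4747 -0.046   0.081 ] [ 0.481 -0.04   0.094]
[299.3 208.5] 148 [0.5971 0.0287 0.0714] [0.618 0.045 0.08 ]
[302.3 229.8] 200 [0.5793 0.1566 0.0982] [0.587 0.162 0.128]
```

Request:
{"api": "drive_tool", "payload": {"moves": [{"turn": -0.17, "claw": 0.6}, {"turn": -0.17}, {"turn": -0.17}, {"turn": -0.17}, {"turn": -0.17}, {"turn": -0.17}, {"turn": -0.17}, {"turn": -0.17}]}}

```text
invalid input
```

Request:
{"api": "drive_tool", "payload": {"moves": [{"delta_pos": [-45, -31, 0]}, {"delta_pos": [-45, -31, 0]}, {"delta_pos": [-45, -31, 0]}, {"delta_pos": [-45, -31, 0]}, {"delta_pos": [-45, -31, 0]}, {"delta_pos": [-45, -31, 0]}, {"delta_pos": [-45, -31, 0]}, {"delta_pos": [-45, -31, 0]}, {"delta_pos": [-45, -31, 0]}, {"delta_pos": [-45, -31, 0]}, {"delta_pos": [-45, -31, 0]}, {"delta_pos": [-45, -31, 0]}]}}

```text
invalid input
```

```bash
cat > w.py <<'E'
from h import *
import sys
# remaining shift in tool axes (mm) to world target
s=monitor.sense();R=s['ee_rot'];t=np.array([float(x) for x in sys.argv[1:4]])
print(s['time_s'],s['tcp_pos'].round(4),'yhead',np.degrees(np.arctan2(R[1,1],R[0,1])).round(2),s['wrist_force'].round(2),s['joints'].round(1),s['gripper_width'])
print('shift mm',((R.T@(t-s['tcp_pos']))*1000).round(1), 'z axis',R[:,2].round(3))
E
python3 w.py 0.5805 0.152 0.09
```

```text
0.1 [ 0.2117 -0.5875  0.2216] yhead 109.8 [-0.37  0.1  -0.4 ] [-55.4  22.1   0.4  -0.  -68.4 -14.8] 0.9990134240125619
shift mm [-597.5  570.5  132.6] z axis [-0.001  0.002 -1.   ]
```

Every row seems to need all its fields.

Request:
{"api": "drive_tool", "payload": {"moves": [{"delta_pos": [0, 0, 0], "turn": -0.17, "claw": 0.6}, {"delta_pos": [0, 0, 0], "turn": -0.17, "claw": 0.6}, {"delta_pos": [0, 0, 0], "turn": -0.17, "claw": 0.6}, {"delta_pos": [0, 0, 0], "turn": -0.17, "claw": 0.6}, {"delta_pos": [0, 0, 0], "turn": -0.17, "claw": 0.6}, {"delta_pos": [0, 0, 0], "turn": -0.17, "claw": 0.6}, {"delta_pos": [0, 0, 0], "turn": -0.17, "claw": 0.6}, {"delta_pos": [0, 0, 0], "turn": -0.17, "claw": 0.6}]}}

```text
time_s: 1.1
tcp_pos: [0.2117, -0.5876, 0.2219]
ee_rot: [[0.14, -0.99, -0.001], [-0.99, -0.14, 0.001], [-0.001, 0.0, -1.0]]
wrist_force: [0.3, -0.2, 0.4]
gripper_width: 0.603
gripper_force: 0.0
```

```bash
python3 w.py 0.5805 0.152 0.2
```

```text
1.1 [ 0.2117 -0.5876  0.2219] yhead -171.95 [ 0.28 -0.15  0.36] [-55.4  22.1   0.4  -0.  -68.4  63.4] 0.60250608841961
shift mm [-680.7 -468.7   22.6] z axis [-0.001  0.001 -1.   ]
```

Request:
{"api": "drive_tool", "payload": {"moves": [{"delta_pos": [-45, -31, 0], "turn": 0, "claw": 0.6}, {"delta_pos": [-45, -31, 0], "turn": 0, "claw": 0.6}, {"delta_pos": [-45, -31, 0], "turn": 0, "claw": 0.6}, {"delta_pos": [-45, -31, 0], "turn": 0, "claw": 0.6}, {"delta_pos": [-45, -31, 0], "turn": 0, "claw": 0.6}, {"delta_pos": [-45, -31, 0], "turn": 0, "claw": 0.6}, {"delta_pos": [-45, -31, 0], "turn": 0, "claw": 0.6}, {"delta_pos": [-45, -31, 0], "turn": 0, "claw": 0.6}, {"delta_pos": [-45, -31, 0], "turn": 0, "claw": 0.6}, {"delta_pos": [-45, -31, 0], "turn": 0, "claw": 0.6}, {"delta_pos": [-45, -31, 0], "turn": 0, "claw": 0.6}, {"delta_pos": [-45, -31, 0], "turn": 0, "claw": 0.6}]}}

```text
time_s: 2.6
tcp_pos: [0.5081, -0.0011, 0.2224]
ee_rot: [[0.135, -0.991, -0.0], [-0.991, -0.135, -0.0], [-0.0, 0.0, -1.0]]
wrist_force: [1.0, -0.9, 0.2]
gripper_width: 0.601
gripper_force: 0.0
```

```bash
python3 w.py 0.5805 0.152 0.2
```

```text
2.6 [ 0.5081 -0.0011  0.2224] yhead -172.25 [ 0.98 -0.88  0.22] [ 18.2  10.6 -15.7  -0.  -63.7 -10.5] 0.6005862205961958
shift mm [-141.9  -92.4   22.3] z axis [-0. -0. -1.]
```

Request:
{"api": "drive_tool", "payload": {"moves": [{"delta_pos": [-47, -31, 0], "turn": 0, "claw": 0.6}, {"delta_pos": [-47, -31, 0], "turn": 0, "claw": 0.6}, {"delta_pos": [-48, -30, 22], "turn": 0, "claw": 0.6}, {"delta_pos": [0, 0, 0], "turn": 0, "claw": 0.6}, {"delta_pos": [0, 0, 0], "turn": 0, "claw": 0.6}]}}

```text
time_s: 3.22
tcp_pos: [0.5794, 0.1501, 0.2]
ee_rot: [[0.135, -0.991, -0.001], [-0.991, -0.135, -0.001], [0.001, 0.002, -1.0]]
wrist_force: [-0.7, 0.6, -0.1]
gripper_width: 0.596
gripper_force: 0.0
```

```bash
python3 w.py 0.5805 0.152 0.09
python3 - <<'E'
from h import *
c=cap('wrist','w1.png');print(c['vertical_fov'],c['cx'],c['cy'],np.round(c['extrinsics'],3).tolist())
E
```

```text
3.225 [0.5794 0.1501 0.2   ] yhead -172.25 [-0.66  0.58 -0.15] [ 30.   20.5  -5.3   0.  -64.3 -22.3] 0.5963818814803363
shift mm [ -1.9  -1.5 110. ] z axis [-0.001 -0.001 -1.   ]
65.70646984690485 320.06676490489383 198.32844586932046 [[-0.991, -0.13, -0.036, 0.588], [-0.135, 0.959, 0.249, 0.082], [0.002, 0.252, -0.968, 0.363], [0.0, 0.0, 0.0, 1.0]]
```

View pics/w1.png

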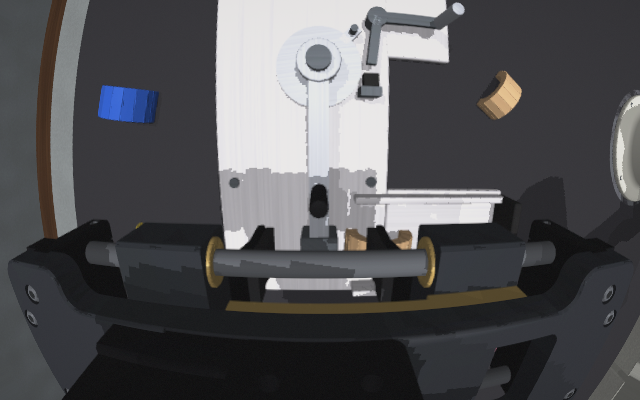

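The handle at (319,200) is centred between the fingers (260 and 378), and its ray agrees with the estimate. Descending.

Request:
{"api": "drive_tool", "payload": {"moves": [{"delta_pos": [-1, 0, 25], "turn": 0, "claw": 0.6}, {"delta_pos": [0, 0, 25], "turn": 0, "claw": 0.6}, {"delta_pos": [0, 0, 20], "turn": 0, "claw": 0.6}, {"delta_pos": [0, 0, 20], "turn": 0, "claw": 0.6}, {"delta_pos": [0, 0, 15], "turn": 0, "claw": 0.6}, {"delta_pos": [0, 0, 0], "turn": 0, "claw": 0.6}]}}

```text
time_s: 4.03
tcp_pos: [0.5791, 0.1503, 0.0951]
ee_rot: [[0.134, -0.991, -0.001], [-0.991, -0.134, -0.001], [0.001, 0.002, -1.0]]
wrist_force: [0.4, -0.6, 0.6]
gripper_width: 0.599
gripper_force: 0.0
```

Request:
{"api": "drive_tool", "payload": {"moves": [{"delta_pos": [0, -6, 0], "turn": 0, "claw": 0.6}, {"delta_pos": [0, -6, 0], "turn": 0, "claw": 0.6}, {"delta_pos": [0, -3, 0], "turn": 0, "claw": 0.6}, {"delta_pos": [0, 0, 0], "turn": 0, "claw": 0.6}]}}

```text
time_s: 4.53
tcp_pos: [0.5949, 0.1534, 0.0956]
ee_rot: [[0.134, -0.991, 0.0], [-0.991, -0.134, 0.0], [-0.0, -0.0, -1.0]]
wrist_force: [0.3, -0.2, 0.3]
gripper_width: 0.598
gripper_force: 0.0
```

Request:
{"api": "drive_tool", "payload": {"moves": [{"delta_pos": [0, -3, 0], "turn": 0, "claw": 0.6}, {"delta_pos": [0, -3, 0], "turn": 0, "claw": 0.6}, {"delta_pos": [0, 0, 0], "turn": 0, "claw": 0.6}]}}

```text
time_s: 4.9
tcp_pos: [0.6008, 0.1541, 0.0955]
ee_rot: [[0.135, -0.991, 0.0], [-0.991, -0.135, 0.0], [0.0, -0.0, -1.0]]
wrist_force: [-0.2, 0.2, -0.4]
gripper_width: 0.601
gripper_force: 0.0
```

Request:
{"api": "drive_tool", "payload": {"moves": [{"delta_pos": [0.7, -5.2, 0], "turn": 0.04, "claw": 0.6}, {"delta_pos": [0.7, -5.2, 0], "turn": 0.04, "claw": 0.6}, {"delta_pos": [0.7, -5.2, 0], "turn": 0.04, "claw": 0.6}, {"delta_pos": [0.7, -5.2, 0], "turn": 0.04, "claw": 0.6}, {"delta_pos": [0.7, -5.2, 0], "turn": 0.04, "claw": 0.6}, {"delta_pos": [0, 0, 0], "turn": 0, "claw": 0.6}]}}

```text
time_s: 5.65
tcp_pos: [0.6267, 0.1519, 0.0953]
ee_rot: [[-0.066, -0.998, -0.001], [-0.998, 0.066, -0.0], [0.0, 0.001, -1.0]]
wrist_force: [-3.1, -1.5, 1.7]
gripper_width: 0.602
gripper_force: 1.3
```

Request:
{"api": "drive_tool", "payload": {"moves": [{"delta_pos": [0.7, -5.2, 0], "turn": 0.04, "claw": 0.6}, {"delta_pos": [0.7, -5.2, 0], "turn": 0.04, "claw": 0.6}, {"delta_pos": [0.7, -5.2, 0], "turn": 0.04, "claw": 0.6}, {"delta_pos": [0.7, -5.2, 0], "turn": 0.04, "claw": 0.6}, {"delta_pos": [0.7, -5.2, 0], "turn": 0.04, "claw": 0.6}, {"delta_pos": [0, 0, 0], "turn": 0, "claw": 0.6}]}}

```text
time_s: 6.4
tcp_pos: [0.6511, 0.1442, 0.0951]
ee_rot: [[-0.264, -0.965, -0.003], [-0.965, 0.264, -0.001], [0.002, 0.003, -1.0]]
wrist_force: [-5.6, -2.5, 2.3]
gripper_width: 0.603
gripper_force: 2.4
```

```bash
cat > th.py <<'E'
from h import *
s=monitor.sense();R=s['ee_rot'];p=s['tcp_pos'];piv=np.array([.598,.0235])
h=p[:2]+R[:2,1]*.018; r=h-piv
F=R.T@s['wrist_force']
th=np.radians(97.8)-np.arctan2(r[1],r[0])
print('t',s['time_s'],'theta',th.round(3),'radius',np.hypot(*r).round(4),'Ftool',F.round(2),'toolth',(np.radians(187.8)-np.arctan2(R[1,1],R[0,1])%(2*np.pi)).round(3),'z',p[2].round(4))
E
python3 th.py
```

```text
t 6.4 theta 0.413 radius 0.1304 Ftool [ 3.86  4.78 -2.32] toolth 0.403 z 0.0951
```

Request:
{"api": "drive_tool", "payload": {"moves": [{"delta_pos": [0.7, -5.2, 0], "turn": 0.04, "claw": 0.6}, {"delta_pos": [0.7, -5.2, 0], "turn": 0.04, "claw": 0.6}, {"delta_pos": [0.7, -5.2, 0], "turn": 0.04, "claw": 0.6}, {"delta_pos": [0.35, -2.6, 0], "turn": 0.02, "claw": 0.6}, {"delta_pos": [0, 0, 0], "turn": 0, "claw": 0.6}]}}

```text
time_s: 7.02
tcp_pos: [0.6665, 0.1361, 0.0951]
ee_rot: [[-0.396, -0.918, -0.005], [-0.918, 0.396, -0.001], [0.003, 0.004, -1.0]]
wrist_force: [-7.7, -1.8, 3.0]
gripper_width: 0.601
gripper_force: 3.3
```

```bash
python3 th.py
```

```text
t 7.025 theta 0.545 radius 0.1305 Ftool [ 4.69  6.4  -2.95] toolth 0.543 z 0.0951
```

Request:
{"api": "drive_tool", "payload": {"moves": [{"delta_pos": [1.3, -2.6, 0], "turn": 0.02, "claw": 0.6}, {"delta_pos": [1.3, -2.6, 0], "turn": 0.02, "claw": 0.6}, {"delta_pos": [0, 0, 0], "turn": 0, "claw": 0.6}, {"delta_pos": [-0.5, 3.9, 0], "turn": -0.03, "claw": 0.6}, {"delta_pos": [-0.5, 3.9, 0], "turn": -0.03, "claw": 0.6}, {"delta_pos": [0, 0, 0], "turn": 0, "claw": 0.6}]}}

```text
time_s: 7.78
tcp_pos: [0.6641, 0.1374, 0.0951]
ee_rot: [[-0.377, -0.926, -0.003], [-0.926, 0.377, 0.001], [0.0, 0.003, -1.0]]
wrist_force: [-5.8, 1.0, 1.6]
gripper_width: 0.601
gripper_force: 3.4
```

```bash
python3 th.py
```

```text
t 7.775 theta 0.525 radius 0.1304 Ftool [ 1.3   5.78 -1.54] toolth 0.522 z 0.0951
```

Request:
{"api": "drive_tool", "payload": {"moves": [{"delta_pos": [0.6, -3.9, 0], "turn": 0.03, "claw": 0.6}, {"delta_pos": [0.6, -3.9, 0], "turn": 0.03, "claw": 0.6}, {"delta_pos": [0.4, -2.6, 0], "turn": 0.02, "claw": 0.6}, {"delta_pos": [0.4, -2.6, 0], "turn": 0.02, "claw": 0.6}, {"delta_pos": [0, 0, 0], "turn": 0, "claw": 0.6}, {"delta_pos": [-0.5, 3.9, 0], "turn": -0.03, "claw": 0.6}, {"delta_pos": [-0.5, 3.9, 0], "turn": -0.03, "claw": 0.6}, {"delta_pos": [0, 0, 0], "turn": 0, "claw": 0.6}]}}

```text
time_s: 8.78
tcp_pos: [0.6684, 0.1348, 0.0951]
ee_rot: [[-0.413, -0.911, -0.003], [-0.911, 0.413, 0.001], [0.001, 0.003, -1.0]]
wrist_force: [-7.8, 0.6, 1.8]
gripper_width: 0.599
gripper_force: 3.6
```

```bash
python3 th.py
```

```text
t 8.775 theta 0.563 radius 0.1304 Ftool [ 2.7   7.37 -1.77] toolth 0.562 z 0.0951
```

Not caught yet at tip 0.625. Same cycle again.

Request:
{"api": "drive_tool", "payload": {"moves": [{"delta_pos": [0.6, -3.9, 0], "turn": 0.03, "claw": 0.6}, {"delta_pos": [0.6, -3.9, 0], "turn": 0.03, "claw": 0.6}, {"delta_pos": [0.4, -2.6, 0], "turn": 0.02, "claw": 0.6}, {"delta_pos": [0.4, -2.6, 0], "turn": 0.02, "claw": 0.6}, {"delta_pos": [0, 0, 0], "turn": 0, "claw": 0.6}, {"delta_pos": [-0.5, 3.9, 0], "turn": -0.03, "claw": 0.6}, {"delta_pos": [-0.5, 3.9, 0], "turn": -0.03, "claw": 0.6}, {"delta_pos": [0, 0, 0], "turn": 0, "claw": 0.6}]}}

```text
time_s: 9.78
tcp_pos: [0.6727, 0.1319, 0.0951]
ee_rot: [[-0.449, -0.893, -0.004], [-0.893, 0.449, 0.001], [0.001, 0.004, -1.0]]
wrist_force: [-8.8, 3.5, 2.4]
gripper_width: 0.599
gripper_force: 3.9
```

```bash
python3 th.py
```

```text
t 9.775 theta 0.602 radius 0.1304 Ftool [ 0.82  9.41 -2.37] toolth 0.602 z 0.0951
```

Request:
{"api": "drive_tool", "payload": {"moves": [{"delta_pos": [0.6, -3.9, 0], "turn": 0.03, "claw": 0.6}, {"delta_pos": [0.6, -3.9, 0], "turn": 0.03, "claw": 0.6}, {"delta_pos": [0.4, -2.6, 0], "turn": 0.02, "claw": 0.6}, {"delta_pos": [0.4, -2.6, 0], "turn": 0.02, "claw": 0.6}, {"delta_pos": [0, 0, 0], "turn": 0, "claw": 0.6}, {"delta_pos": [-0.5, 3.9, 0], "turn": -0.03, "claw": 0.6}, {"delta_pos": [-0.5, 3.9, 0], "turn": -0.03, "claw": 0.6}, {"delta_pos": [0, 0, 0], "turn": 0, "claw": 0.6}]}}

```text
time_s: 10.78
tcp_pos: [0.6768, 0.1289, 0.0951]
ee_rot: [[-0.485, -0.875, -0.004], [-0.875, 0.485, 0.001], [0.001, 0.004, -1.0]]
wrist_force: [-8.4, 1.7, 2.1]
gripper_width: 0.599
gripper_force: 4.0
```

```bash
python3 th.py
```

```text
t 10.775 theta 0.641 radius 0.1304 Ftool [ 2.55  8.18 -2.03] toolth 0.642 z 0.0951
```

Request:
{"api": "drive_tool", "payload": {"moves": [{"delta_pos": [0.6, -3.9, 0], "turn": 0.03, "claw": 0.6}, {"delta_pos": [0.6, -3.9, 0], "turn": 0.03, "claw": 0.6}, {"delta_pos": [0.4, -2.6, 0], "turn": 0.02, "claw": 0.6}, {"delta_pos": [0.4, -2.6, 0], "turn": 0.02, "claw": 0.6}, {"delta_pos": [0, 0, 0], "turn": 0, "claw": 0.6}, {"delta_pos": [-0.5, 3.9, 0], "turn": -0.03, "claw": 0.6}, {"delta_pos": [-0.5, 3.9, 0], "turn": -0.03, "claw": 0.6}, {"delta_pos": [0, 0, 0], "turn": 0, "claw": 0.6}]}}

```text
time_s: 11.78
tcp_pos: [0.6808, 0.1258, 0.0951]
ee_rot: [[-0.519, -0.855, -0.004], [-0.855, 0.519, 0.001], [0.001, 0.004, -1.0]]
wrist_force: [-8.3, 2.6, 2.6]
gripper_width: 0.604
gripper_force: 4.3
```

```bash
python3 th.py
```

```text
t 11.775 theta 0.68 radius 0.1304 Ftool [ 2.15  8.46 -2.58] toolth 0.682 z 0.0951
```

Gripper_force (4.3) also shows the contact, so I can read it straight from the move result.

Request:
{"api": "drive_tool", "payload": {"moves": [{"delta_pos": [0.6, -3.9, 0], "turn": 0.03, "claw": 0.6}, {"delta_pos": [0.6, -3.9, 0], "turn": 0.03, "claw": 0.6}, {"delta_pos": [0.4, -2.6, 0], "turn": 0.02, "claw": 0.6}, {"delta_pos": [0.4, -2.6, 0], "turn": 0.02, "claw": 0.6}, {"delta_pos": [0, 0, 0], "turn": 0, "claw": 0.6}, {"delta_pos": [-0.5, 3.9, 0], "turn": -0.03, "claw": 0.6}, {"delta_pos": [-0.5, 3.9, 0], "turn": -0.03, "claw": 0.6}, {"delta_pos": [0, 0, 0], "turn": 0, "claw": 0.6}]}}

```text
time_s: 12.78
tcp_pos: [0.6847, 0.1225, 0.0951]
ee_rot: [[-0.553, -0.833, -0.005], [-0.833, 0.553, 0.001], [0.002, 0.004, -1.0]]
wrist_force: [-8.1, 2.1, 2.1]
gripper_width: 0.597
gripper_force: 4.5
```

Request:
{"api": "drive_tool", "payload": {"moves": [{"delta_pos": [0.6, -3.9, 0], "turn": 0.03, "claw": 0.6}, {"delta_pos": [0.6, -3.9, 0], "turn": 0.03, "claw": 0.6}, {"delta_pos": [0.4, -2.6, 0], "turn": 0.02, "claw": 0.6}, {"delta_pos": [0.4, -2.6, 0], "turn": 0.02, "claw": 0.6}, {"delta_pos": [0, 0, 0], "turn": 0, "claw": 0.6}, {"delta_pos": [-0.5, 3.9, 0], "turn": -0.03, "claw": 0.6}, {"delta_pos": [-0.5, 3.9, 0], "turn": -0.03, "claw": 0.6}, {"delta_pos": [0, 0, 0], "turn": 0, "claw": 0.6}]}}

```text
time_s: 13.78
tcp_pos: [0.6885, 0.119, 0.0951]
ee_rot: [[-0.586, -0.811, -0.005], [-0.811, 0.586, 0.001], [0.002, 0.005, -1.0]]
wrist_force: [-9.0, 2.6, 1.9]
gripper_width: 0.605
gripper_force: 4.7
```

Tip 0.825 reached, not caught. Next.

Request:
{"api": "drive_tool", "payload": {"moves": [{"delta_pos": [0.6, -3.9, 0], "turn": 0.03, "claw": 0.6}, {"delta_pos": [0.6, -3.9, 0], "turn": 0.03, "claw": 0.6}, {"delta_pos": [0.4, -2.6, 0], "turn": 0.02, "claw": 0.6}, {"delta_pos": [0.4, -2.6, 0], "turn": 0.02, "claw": 0.6}, {"delta_pos": [0, 0, 0], "turn": 0, "claw": 0.6}, {"delta_pos": [-0.5, 3.9, 0], "turn": -0.03, "claw": 0.6}, {"delta_pos": [-0.5, 3.9, 0], "turn": -0.03, "claw": 0.6}, {"delta_pos": [0, 0, 0], "turn": 0, "claw": 0.6}]}}

```text
time_s: 14.78
tcp_pos: [0.6928, 0.116, 0.0952]
ee_rot: [[-0.617, -0.787, -0.003], [-0.787, 0.617, 0.002], [0.0, 0.004, -1.0]]
wrist_force: [-9.0, 5.1, 2.3]
gripper_width: 0.605
gripper_force: 5.0
```

Request:
{"api": "drive_tool", "payload": {"moves": [{"delta_pos": [0.6, -3.9, 0], "turn": 0.03, "claw": 0.6}, {"delta_pos": [0.6, -3.9, 0], "turn": 0.03, "claw": 0.6}, {"delta_pos": [0.4, -2.6, 0], "turn": 0.02, "claw": 0.6}, {"delta_pos": [0.4, -2.6, 0], "turn": 0.02, "claw": 0.6}, {"delta_pos": [0, 0, 0], "turn": 0, "claw": 0.6}, {"delta_pos": [-0.5, 3.9, 0], "turn": -0.03, "claw": 0.6}, {"delta_pos": [-0.5, 3.9, 0], "turn": -0.03, "claw": 0.6}, {"delta_pos": [0, 0, 0], "turn": 0, "claw": 0.6}]}}

```text
time_s: 15.78
tcp_pos: [0.6992, 0.1111, 0.0958]
ee_rot: [[-0.648, -0.761, 0.003], [-0.761, 0.648, 0.002], [-0.003, -0.001, -1.0]]
wrist_force: [-2.6, 2.6, -0.9]
gripper_width: 0.597
gripper_force: 1.6
```

```bash
python3 th.py
```

```text
t 15.775 theta 0.858 radius 0.1323 Ftool [-0.27  3.68  0.93] toolth 0.841 z 0.0958
```

Request:
{"api": "drive_tool", "payload": {"moves": [{"delta_pos": [-0.2, 1.3, 0], "turn": -0.01, "claw": 0.6}, {"delta_pos": [-0.2, 1.3, 0], "turn": -0.01, "claw": 0.6}, {"delta_pos": [0, 0, 0], "turn": 0, "claw": 0.6}]}}

```text
time_s: 16.15
tcp_pos: [0.6969, 0.1117, 0.0959]
ee_rot: [[-0.633, -0.774, 0.001], [-0.774, 0.633, -0.0], [-0.001, -0.001, -1.0]]
wrist_force: [0.4, 1.0, -0.0]
gripper_width: 0.606
gripper_force: 0.0
```

```bash
python3 th.py
```

```text
t 16.15 theta 0.843 radius 0.1309 Ftool [-0.98  0.33  0.03] toolth 0.821 z 0.0959
```

The force is zero, so the striker is caught. I'll back off a bit, check it holds, then lift off.

Request:
{"api": "drive_tool", "payload": {"moves": [{"delta_pos": [0, 4, 0], "turn": 0, "claw": 0.6}, {"delta_pos": [0, 4, 0], "turn": 0, "claw": 0.6}, {"delta_pos": [0, 4, 0], "turn": 0, "claw": 0.6}, {"delta_pos": [0, 0, 0], "turn": 0, "claw": 0.6}]}}

```text
time_s: 16.65
tcp_pos: [0.6868, 0.1199, 0.0957]
ee_rot: [[-0.632, -0.775, -0.0], [-0.775, 0.632, -0.0], [0.0, -0.0, -1.0]]
wrist_force: [0.0, -0.2, -0.5]
gripper_width: 0.6
gripper_force: 0.0
```

Request:
{"api": "drive_tool", "payload": {"moves": [{"delta_pos": [0, 0, -20], "turn": 0, "claw": 0.6}, {"delta_pos": [0, 0, -30], "turn": 0, "claw": 0.6}, {"delta_pos": [0, 0, -40], "turn": 0, "claw": 0.6}, {"delta_pos": [0, 0, -20], "turn": 0, "claw": 0.6}, {"delta_pos": [0, 0, 0], "turn": 0, "claw": 0}]}}

```text
time_s: 17.27
tcp_pos: [0.688, 0.1199, 0.2078]
ee_rot: [[-0.633, -0.774, 0.004], [-0.774, 0.633, 0.002], [-0.004, -0.002, -1.0]]
wrist_force: [-0.6, -0.3, -0.3]
gripper_width: 0.542
gripper_force: 0.0
```

```bash
python3 - <<'E'
from h import *
b=cap('side');a=cap('scene')
B=cv2.resize(b['color'][150:310,225:445],None,fx=1.8,fy=1.8,interpolation=2);A=cv2.resize(a['color'][120:280,240:420],None,fx=1.8,fy=1.8,interpolation=2)
cv2.imwrite('pics/c3.png',np.hstack([A,B])[:,:,::-1])
E
python3 w.py 0.4765 -0.0475 0.13
```

```text
17.375 [0.6865 0.1195 0.2044] yhead 140.74 [-0.84  0.12 -0.36] [ 23.1  29.8  10.5  -0.  -70.7 -62.4] 0.4731584381532087
shift mm [262.1  56.8  74.8] z axis [-0.002  0.    -1.   ]
```

View pics/c3.png

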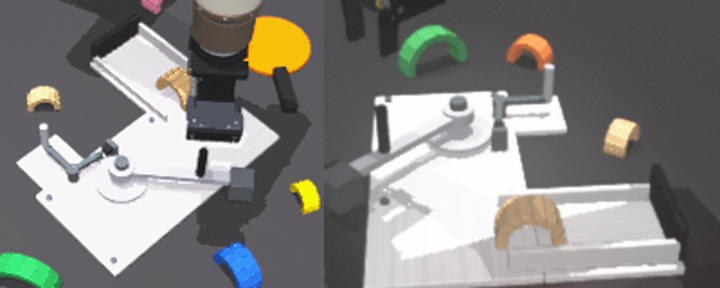

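Side and scene show the striker cocked with the handle swung round and held, and the arch is untouched. Now for the trigger post.

Request:
{"api": "drive_tool", "payload": {"moves": [{"delta_pos": [0, 0, 0], "turn": -0.164, "claw": 0}, {"delta_pos": [0, 0, 0], "turn": -0.164, "claw": 0}, {"delta_pos": [0, 0, 0], "turn": -0.164, "claw": 0}, {"delta_pos": [0, 0, 0], "turn": -0.164, "claw": 0}, {"delta_pos": [0, 0, 0], "turn": -0.164, "claw": 0}, {"delta_pos": [17, 38.6, 0], "turn": 0, "claw": 0}, {"delta_pos": [17, 38.6, 0], "turn": 0, "claw": 0}, {"delta_pos": [17, 38.6, 0], "turn": 0, "claw": 0}, {"delta_pos": [17, 38.6, 0], "turn": 0, "claw": 0}, {"delta_pos": [17, 38.6, 0], "turn": 0, "claw": 0}, {"delta_pos": [17, 38.6, 0], "turn": 0, "claw": 0}, {"delta_pos": [0, 0, 0], "turn": 0, "claw": 0}]}}

```text
time_s: 18.88
tcp_pos: [0.4681, -0.014, 0.2044]
ee_rot: [[0.133, -0.991, -0.003], [-0.991, -0.133, -0.0], [-0.0, 0.003, -1.0]]
wrist_force: [1.3, 0.7, -0.1]
gripper_width: 0.007
gripper_force: 0.0
```

```bash
python3 w.py 0.471 -0.0133 0.06
python3 - <<'E'
from h import *
c=cap('wrist','w2.png')
E
```

```text
18.875 [ 0.4681 -0.014   0.2044] yhead -172.35 [ 1.33  0.73 -0.08] [ 18.2   7.7 -22.1  -0.  -60.4 -10.5] 0.007129263964033036
shift mm [ -0.3  -3.4 144.4] z axis [-0.003 -0.    -1.   ]
```

View pics/w2.png

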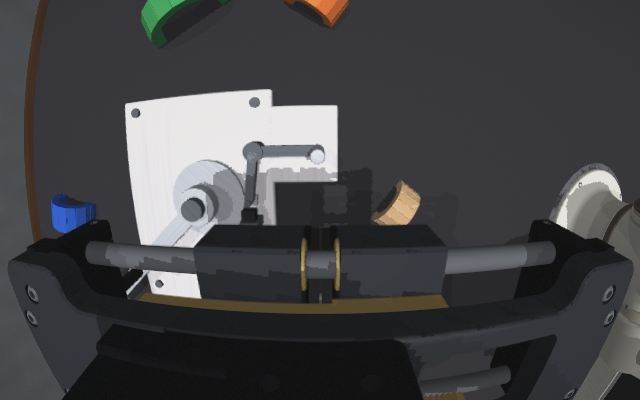

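The wrist view has the post at (317,156) in line with the shut fingers (320,290), and the small arch off to the side at (397,203). Descending.

Request:
{"api": "drive_tool", "payload": {"moves": [{"delta_pos": [0, -3, 30], "turn": 0, "claw": 0}, {"delta_pos": [0, 0, 35], "turn": 0, "claw": 0}, {"delta_pos": [0, 0, 35], "turn": 0, "claw": 0}, {"delta_pos": [0, 0, 25], "turn": 0, "claw": 0}, {"delta_pos": [0, 0, 19], "turn": 0, "claw": 0}, {"delta_pos": [0, 0, 0], "turn": 0, "claw": 0}]}}

```text
time_s: 19.68
tcp_pos: [0.4736, -0.0123, 0.0594]
ee_rot: [[0.135, -0.991, -0.005], [-0.991, -0.135, -0.002], [0.001, 0.005, -1.0]]
wrist_force: [-0.8, -0.8, -0.4]
gripper_width: 0.0
gripper_force: 0.0
```

Request:
{"api": "drive_tool", "payload": {"moves": [{"delta_pos": [4, 0, 0], "turn": 0, "claw": 0}, {"delta_pos": [3, 0, 0], "turn": 0, "claw": 0}, {"delta_pos": [3, 0, 0], "turn": 0, "claw": 0}, {"delta_pos": [0, 0, 0], "turn": 0, "claw": 0}]}}

```text
time_s: 20.18
tcp_pos: [0.4759, -0.0224, 0.062]
ee_rot: [[0.134, -0.991, 0.001], [-0.991, -0.134, 0.0], [-0.0, -0.001, -1.0]]
wrist_force: [1.5, 0.6, 0.5]
gripper_width: 0.003
gripper_force: 0.0
```

Request:
{"api": "drive_tool", "payload": {"moves": [{"delta_pos": [2, 0, 0], "turn": 0, "claw": 0}, {"delta_pos": [2, 0, 0], "turn": 0, "claw": 0}, {"delta_pos": [0, 0, 0], "turn": 0, "claw": 0}]}}

```text
time_s: 20.55
tcp_pos: [0.4762, -0.0262, 0.0616]
ee_rot: [[0.134, -0.991, -0.0], [-0.991, -0.134, 0.0], [-0.0, 0.0, -1.0]]
wrist_force: [0.7, 0.7, -0.5]
gripper_width: 0.004
gripper_force: 0.0
```

Request:
{"api": "drive_tool", "payload": {"moves": [{"delta_pos": [2, 0, 0], "turn": 0, "claw": 0}, {"delta_pos": [2, 0, 0], "turn": 0, "claw": 0}, {"delta_pos": [2, 0, 0], "turn": 0, "claw": 0}, {"delta_pos": [0, 0, 0], "turn": 0, "claw": 0}]}}

```text
time_s: 21.05
tcp_pos: [0.4769, -0.0313, 0.0615]
ee_rot: [[0.134, -0.991, 0.0], [-0.991, -0.134, 0.001], [-0.001, -0.0, -1.0]]
wrist_force: [-1.1, 6.3, 0.6]
gripper_width: 0.005
gripper_force: 2.9
```

Request:
{"api": "drive_tool", "payload": {"moves": [{"delta_pos": [1.5, 0, 0], "turn": 0, "claw": 0}, {"delta_pos": [1.5, 0, 0], "turn": 0, "claw": 0}, {"delta_pos": [1.5, 0, 0], "turn": 0, "claw": 0}, {"delta_pos": [0, 0, 0], "turn": 0, "claw": 0}]}}

```text
time_s: 21.55
tcp_pos: [0.4772, -0.0344, 0.0615]
ee_rot: [[0.134, -0.991, -0.0], [-0.991, -0.134, 0.003], [-0.003, -0.0, -1.0]]
wrist_force: [-3.9, 13.3, 2.9]
gripper_width: 0.007
gripper_force: 6.5
```

Request:
{"api": "drive_tool", "payload": {"moves": [{"delta_pos": [1, 0, 0], "turn": 0, "claw": 0}, {"delta_pos": [1, 0, 0], "turn": 0, "claw": 0}, {"delta_pos": [0, 0, 0], "turn": 0, "claw": 0}]}}

```text
time_s: 21.92
tcp_pos: [0.4774, -0.0364, 0.0615]
ee_rot: [[0.134, -0.991, -0.0], [-0.991, -0.134, 0.003], [-0.003, -0.0, -1.0]]
wrist_force: [-3.8, 11.9, 2.9]
gripper_width: 0.005
gripper_force: 6.4
```

```bash
python3 w.py 0.471 -0.0133 0.06
```

```text
21.925 [ 0.4774 -0.0364  0.0615] yhead -172.32 [-3.84 11.89  2.9 ] [ 15.   19.1 -31.6  -0.3 -39.3  -7.1] 0.0051323991460641575
shift mm [-23.8   3.3   1.6] z axis [-0.     0.003 -1.   ]
```

Force is steady at about 12 N. Continuing.

Request:
{"api": "drive_tool", "payload": {"moves": [{"delta_pos": [1, 0, 0], "turn": 0, "claw": 0}, {"delta_pos": [1, 0, 0], "turn": 0, "claw": 0}, {"delta_pos": [0, 0, 0], "turn": 0, "claw": 0}]}}

```text
time_s: 22.3
tcp_pos: [0.4784, -0.0405, 0.0616]
ee_rot: [[0.134, -0.991, 0.0], [-0.991, -0.134, 0.0], [-0.0, -0.001, -1.0]]
wrist_force: [-0.1, 2.2, 0.4]
gripper_width: 0.004
gripper_force: 0.9
```

Request:
{"api": "drive_tool", "payload": {"moves": [{"delta_pos": [1, 0, 0], "turn": 0, "claw": 0}, {"delta_pos": [1, 0, 0], "turn": 0, "claw": 0}, {"delta_pos": [0, 0, 0], "turn": 0, "claw": 0}]}}

```text
time_s: 22.68
tcp_pos: [0.4787, -0.0426, 0.0616]
ee_rot: [[0.134, -0.991, 0.001], [-0.991, -0.134, 0.0], [-0.0, -0.001, -1.0]]
wrist_force: [1.1, 2.2, 0.3]
gripper_width: 0.005
gripper_force: 0.9
```

Force dropped, so the sear has let go. I'll retreat, lift clear and look.

Request:
{"api": "drive_tool", "payload": {"moves": [{"delta_pos": [-5, 0, 0], "turn": 0, "claw": 0}, {"delta_pos": [-8, 0, 0], "turn": 0, "claw": 0}, {"delta_pos": [-10, 0, 0], "turn": 0, "claw": 0}, {"delta_pos": [-8, 0, 0], "turn": 0, "claw": 0}, {"delta_pos": [0, 0, -40], "turn": 0, "claw": 0}, {"delta_pos": [0, 0, -50], "turn": 0, "claw": 0}, {"delta_pos": [0, 0, -50], "turn": 0, "claw": 0}, {"delta_pos": [0, 0, 0], "turn": 0, "claw": 0}, {"delta_pos": [0, 0, 0], "turn": 0, "claw": 0}]}}

```text
time_s: 23.8
tcp_pos: [0.4734, -0.0116, 0.2009]
ee_rot: [[0.135, -0.991, -0.001], [-0.991, -0.135, 0.0], [-0.0, 0.001, -1.0]]
wrist_force: [0.4, -0.4, 0.2]
gripper_width: 0.005
gripper_force: 0.0
```

```bash
python3 - <<'E'
from h import *
b=cap('side');a=cap('scene')
B=cv2.resize(b['color'][150:310,225:445],None,fx=1.8,fy=1.8,interpolation=2);A=cv2.resize(a['color'][120:280,240:420],None,fx=1.8,fy=1.8,interpolation=2)
cv2.imwrite('pics/c4.png',np.hstack([A,B])[:,:,::-1])
E
python3 w.py 0.4765 -0.0475 0.13
```

```text
23.9 [ 0.4731 -0.0118  0.2   ] yhead -172.27 [ 0.42 -0.2   0.12] [ 18.3   8.4 -21.9  -0.  -59.9 -10.5] 0.007497212036985932
shift mm [35.8  1.2 70.1] z axis [-0.003 -0.001 -1.   ]
```

View pics/c4.png

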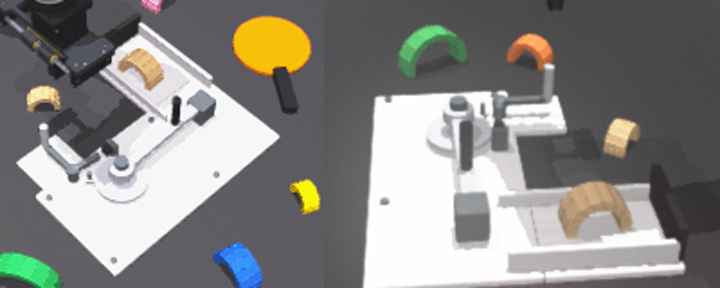

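The picture shows the striker back at rest and the arch knocked along the tray, now at side (595,210) against (530,222) before. The other toys haven't moved and the robot is clear of everything.

```bash
python3 -c "
from h import *
print(ticket.finish_job())"
```

```text
the job is handed in; nothing more can be done
None
```

The job is handed in: the striker was cocked until the sear held it, then tripped by the trigger post, and it knocked the wooden arch along its tray; every force reading was below 15 N, and the other toys stayed where they lay.

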